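Valuables into the concealed drawer

TASK

Put the valuables lying on the dressing table away for the night in the jewellery box's concealed drawer: feel along the ledge on top of the box for the hidden recess and press the catch in it so that the drawer springs out, then lay each piece that is there flat, square and fully down in the pocket made for its shape. Then push the drawer in until it latches shut, and leave the clock radio, the glass and the telephone where they are.

Things in the scene. Friction and masses are not known exactly. Their poses are not given: they have to be found in the camera images.
- box: Wooden jewellery box, fixed to the table; origin at table height. +x points from its front to its back, +y to its left end, z up. 420 mm along y; front face at x = -75 mm, back at +90 mm, top 88 mm high; along the foot of the front a plinth 54 mm high stands out 14 mm more, and its middle part is the front of the concealed drawer. The drawer's opening clears 56 mm above the table: a piece not seated may jam there.
- ledge_mid (a point): Middle of the finger ledge along the top front of the box, on its surface, 75 mm above the table; axes as the box's. A level channel 46 mm wide (x) and 320 mm long (y), with the beaded moulding in front 6 mm higher, the box's top behind and end blocks 12 mm higher. In it is the recess of the catch, its middle at most 60 mm either side of this point, elsewhere at each start.
- catch (a joint): How far the catch plate is pressed straight down, m: 0 at rest, 0.008 fully. It is the bottom of an unmarked recess in the ledge, 50 mm long (y), 46 mm wide, 6 mm deep; slide closed fingertips along the ledge till they drop in. Sprung, 2 N to about 6 N. From 0.005 it frees the drawer; let go, it springs back. It dips by itself as the drawer latches.
- drawer (a joint): How far the concealed drawer is out, m: 0 latched shut, 0.105 fully out. Once freed, a spring (about 3.5 N) drives it out towards the box's -x in about 1 s and keeps it out. It has no handle. To shut it, push its front in slowly (5 to 15 N) until flush with the plinth and 2 to 4 mm farther, where it latches; short of that it comes out again.
- drawer_front (a point): Centre of the outer face of the drawer's front, 33 mm above the table; moves with the drawer, axes as the box's. The face is 354 mm wide (y) and spans 12 to 54 mm above the table; it is 26 mm thick. Behind it lies a level fabric-covered insert, surface 33 mm above the table, with five pockets in a row along y. The drawer's sides are no higher than the insert.
- pocket_compact (a point): Site on the drawer, at the centre of the floor of the pocket for the compact; axes as the box's; moves with the drawer, 69 mm behind its front face, 24 mm above the table. Clear opening round, 52 mm across, 9 mm deep.
- pocket_ringbox (a point): Site on the drawer, at the centre of the floor of the pocket for the ring box; axes as the box's; moves with the drawer, 69 mm behind its front face, 24 mm above the table. Clear opening 50 mm (along the drawer's x) by 50 mm (along y), 9 mm deep.
- pocket_budcase (a point): Site on the drawer, at the centre of the floor of the pocket for the earbud case (half-round ends, as the case); axes as the box's; moves with the drawer, 69 mm behind its front face, 24 mm above the table. Clear opening 64 mm (along the drawer's x) by 48 mm (along y), 9 mm deep.
- pocket_tiebox (a point): Site on the drawer, at the centre of the floor of the pocket for the tie-pin box; axes as the box's; moves with the drawer, 69 mm behind its front face, 24 mm above the table. Clear opening 68 mm (along the drawer's x) by 28 mm (along y), 9 mm deep.
- pocket_keyfob (a point): Site on the drawer, at the centre of the floor of the pocket for the car key; axes as the box's; moves with the drawer, 69 mm behind its front face, 24 mm above the table. Clear opening 70 mm (along the drawer's x) by 40 mm (along y), 9 mm deep.
- compact_c (a point): Centre of the powder compact, half-way up: a round black tin with a thin steel seam, 48 mm across, 20 mm high, z up. May be absent.
- ringbox_c (a point): Centre of the ring box, half-way up: a square black box with a thin brass seam, 46 x 46 mm and 26 mm high, z up. Any quarter turn fits. May be absent. 50 to 80 g, as are the other pieces.
- budcase_c (a point): Centre of the earbud case, half-way up: a flat black case, oblong with half-round ends, 60 mm long (its x), 44 mm wide (its y), 22 mm high. Either half turn fits. May be absent.
- tiebox_c (a point): Centre of the tie-pin box, half-way up: a slim black box with a thin steel seam, 64 mm long (its x), 24 mm wide (its y), 22 mm high. Either half turn fits. May be absent.
- keyfob_c (a point): Centre of the car key (a fob), half-way up: a flat black oblong with three soft keys on top, 66 mm long (its x), 36 mm wide (its y), 18 mm high. Either half turn fits. May be absent.
- clock: Clock radio, black, 190 x 100 x 68 mm, origin at the centre of its underside; left of the valuables. Stays where it is.
- glass: Drinking glass, 74 mm across, 105 mm high, origin at the centre of its underside; in front of the box, to its right. Stays where it is.
- phone: Telephone lying on its face, 148 x 72 x 10 mm, origin at the centre of its underside; behind the valuables. Stays where it is.

How it is judged:
By the outcome, as a careful person would: the job done as asked, in the order asked, and still so for the second after the job is handed in, with the robot touching nothing.
Of compact, ringbox, budcase, tiebox, keyfob only 3 to 5 are there at a start; the rules pass over those that are not, and their reading is None.
At some moment in a run one of compact, ringbox, budcase, tiebox, keyfob may be knocked a few centimetres aside while the robot is not near it.
Once in a run the grip may slacken for a moment while it holds something.
It also fails if it takes over 210 s, if anything falls off the work surface, if the arm or the gripper's body presses on something with over 40 N, if the wrist force passes 120 N, or if a joint passes its speed limit or range.

ROBOT

A 7-joint arm with a two-finger parallel gripper is mounted at the origin on the work surface. World frame = base frame: x ahead of the robot, y to its left, z up, the work surface at z = 0. Lengths are in m, angles in rad, forces in N, time in s.
With the tool pointing down it reaches from about 0.4 to 0.875 m from the base axis. Payload 19.3 kg.
Tool frame: the origin (TCP) lies where the fingers leave the gripper's body, on its centre line; the fingertips stand bot.tip_reach ahead of it and the grasp point (between the pads) lies 54 mm ahead of it (bot.tip_reach is the distance from the TCP to the fingertips, in m); z points along the fingers, y is the line along which they close (so a half turn about z gives the same grasp; the last joint's range is limited). The gripper opens to 85 mm and grips with 20 to 120 N. Pads are 22 mm wide; open, the fingers measure 114 mm over their backs; the gripper's body (76 mm by 85 mm) begins 54 mm behind the grasp point. The pads swing forward as they close: fully open they stand 13 mm farther back than shut.
Start: joints at [1.043, 0.521, -0.036, 1.599, 0.021, 1.021, -0.113], TCP at [0.276, -0.561, 0.304] pointing down, gripper open.
Joint ranges: [-2.91, 2.91], [-0.3, 2.13], [-1.5, 1.42], [0.17, 2.43], [-1.26, 4.41], [0.16, 1.93], [-2.52, 2.52]. Speed limits (rad/s): [1.89, 1.89, 2.39, 2.39, 3.01, 3.01, 3.01].

INTERFACE

Orientations are given as [roll, pitch, yaw] about the fixed x, y, z axes, in that order (R = Rz(yaw) Ry(pitch) Rx(roll)).
In Python, from workcell import bot gives the robot as it stands. The module is installed in compiled form; this text tells all that it offers.
- The arm moves only by the shell command python3 -m jog 'ROWS' [FORCE]. ROWS is JSON, a list that holds one entry, the list of rows, each a list of 7 numbers: the shift along the tool's x, y, z in mm, then the turn, a rotation vector about the tool's x, y, z in rad, then the opening, from 0 (shut) to 1 (fully open). In form: [[[tx, ty, tz, wx, wy, wz, fingers], ...]]. A call has 1 to 5 rows; each row shifts and turns the commanded pose from where the row before left it, along the tool's axes as they then stand; what a row does not reach is not made up. A row lasts 1/10 s, in which the tool goes at most 50 mm and 8.59 degrees, less where a joint would pass 70% of its speed; a pose out of reach is approached as far as the arm can. A call is refused whole if a number of a shift passes 50 or a number of a turn 0.15, either way. A call with a gripper value outside its range is refused whole. The fingers move at their own pace and stop on an object; FORCE is the grip in N (left out, the last holds). Time passes only in rows, so rows that do not move let the fingers close. It gives the time, the measured TCP pose, the force, the opening and the grip force at its end, in the units of the state.
- bot.observe(): the state, without advancing time (a new reading comes with each control period).
- bot.grab_frame(name): name is "scene" or "top" or "wrist"; returns a dict with "img" (384x512x3 uint8, red, green, blue), "intrinsics" (3x3 intrinsics, pixels), "k1" (the pictures are not rectified: a ray, as slopes to the right and down, at radius r is drawn at 1 + k1 r^2 times it, then the intrinsics apply), "R" (3x3) and "t" (3): a world point X has camera coordinates R X + t; the wrist camera has in their place "tool_from_camera" (4x4, takes a point from camera to tool coordinates, whose origin is the TCP and whose axes are the flange's). Camera axes: x right, y down, z forward; pixel columns grow to the right and rows downward; lengths in m; the calibration is good to about 2 mm. A picture is of the moment at which its call begins: read the wrist's pose just before it. There is no depth.
- bot.job_done(): hands the job in; it is judged then, once.
Trained networks look in a picture, given as the dict that the camera call returned (one of the last four; its "shot" number tells which), for a name from the list of things; names that differ only in an ending like _2 or _b are one class to them, and where a whole thing is asked for, a point or a joint stands for the part that bears it (a point fixed in the world has none). Each returns a list of dicts, best first, with "conf" (0 to 1); they miss things now and then, are a little off and sometimes report something else, mostly with a low value. They report only what shows in the picture. A call takes as long as a camera call.
- bot.trace(query, picture): "region" (384x512 bool, what is visible of it).
- bot.spot_point(query, picture): "xyz" ([x, y, z] in m, in world coordinates, good to about 4 mm: a listed point, or the origin of a listed thing).
The state is a dict: "clock": time; "qpos": joint angles; "qd": joint speeds; "joint_efforts": joint torques, N m; "position": TCP position; "tool_rot": TCP orientation; "force": force on the tool from outside, world axes, zero at the start; "moment": the same for the moment, N m; "grip_width": finger opening in m; "finger_force": force on a finger pad.
Only numpy, scipy, OpenCV 4.12 (cv2) and the standard library are available. Lean on these libraries where they do the work, as an engineer would, in place of code of your own. Each camera call takes 0.05 s, during which the arm holds its last target. There are 200 camera calls.

## Working session

There is one attempt and no reset: what is moved stays moved. The work goes in short steps, Python scripts to look and compute and a shell command to move; the robot and the scene stay as the last step left them, time stands still between calls to the robot, and variables do not carry over. Pictures are saved under pics/ and viewed, at most 14 in all, crops included, and the job is handed in when it is done.

```bash
mkdir -p pics
cat > h.py <<'E'
from workcell import bot
import numpy as np, cv2
from scipy.spatial.transform import Rotation as Ro
N=['compact_c','ringbox_c','budcase_c','tiebox_c','keyfob_c']
def save(f,n): cv2.imwrite(f'pics/{n}.png',f['img'][:,:,::-1])
def st():
    o=bot.observe(); print('t',round(o['clock'],2),'p',np.round(o['position'],4),'rpy',np.round(o['tool_rot'],3),'F',np.round(o['force'],1),'w',round(o['grip_width'],4),'ff',o['finger_force']); return o
def Rt(o):
    r=np.array(o['tool_rot']); return Ro.from_euler('xyz',r).as_matrix() if r.size==3 else r
def ray(f,uv,o=None):
    K=f['intrinsics'];k=f['k1']
    d=(np.atleast_2d(uv)-[K[0][2],K[1][2]])/[K[0][0],K[1][1]]
    s=d.copy()
    for _ in range(20): s=d/(1+k*(s**2).sum(1,keepdims=True))
    c=np.c_[s,np.ones(len(s))]
    if 'R' in f:
        R=np.array(f['R']);return -R.T@np.array(f['t']),c@R
    T=np.array(f['tool_from_camera']);W=Rt(o)
    return W@T[:3,3]+o['position'],c@T[:3,:3].T@W.T
def onz(f,uv,z,o=None):
    p,d=ray(f,uv,o); return p+d*((z-p[2])/d[:,2])[:,None]
E
python3 - <<'E'
from h import *
o=st();print(bot.tip_reach,np.round(Rt(o),3).tolist())
fs={}
for n in ['scene','top']:
    f=bot.grab_frame(n);save(f,n+'0');fs[n]=f
    for q in N+['box','ledge_mid','drawer_front','clock','glass','phone','pocket_compact','pocket_ringbox','pocket_budcase','pocket_tiebox','pocket_keyfob']:
        r=bot.spot_point(q,f); print(n,q,[(round(x['conf'],2),np.round(x['xyz'],3).tolist()) for x in r[:2]])
E
```

```text
t 0.0 p [ 0.2761 -0.5604  0.3033] rpy [-3.14   0.     0.458] F [ 0.3  0.1 -0.5] w 0.0854 ff 0.0
0.0726 [[0.897, 0.442, -0.001], [0.442, -0.897, 0.001], [-0.0, -0.001, -1.0]]
scene compact_c []
scene ringbox_c [(0.8, [0.635, 0.233, 0.016])]
scene budcase_c [(0.73, [0.402, 0.181, 0.012])]
scene tiebox_c [(0.44, [0.414, 0.278, 0.012])]
scene keyfob_c []
scene box [(0.85, [0.656, -0.151, -0.001]), (0.61, [0.756, 0.214, 0.006])]
scene ledge_mid [(0.94, [0.612, -0.143, 0.071]), (0.58, [0.414, 0.279, 0.014])]
scene drawer_front []
scene clock [(0.63, [0.543, 0.505, -0.001])]
scene glass [(0.86, [0.402, -0.412, -0.003])]
scene phone [(0.78, [0.758, 0.214, 0.002]), (0.5, [0.401, 0.18, 0.01])]
scene pocket_compact []
scene pocket_ringbox [(0.41, [0.414, 0.274, 0.012]), (0.3, [0.634, 0.234, 0.012])]
scene pocket_budcase []
scene pocket_tiebox []
scene pocket_keyfob [(0.18, [0.612, -0.141, 0.073])]
top compact_c [(0.61, [0.514, 0.295, 0.014])]
top ringbox_c [(0.58, [0.631, 0.24, 0.007]), (0.35, [0.544, 0.504, 0.001])]
top budcase_c [(0.52, [0.401, 0.18, 0.011]), (0.22, [0.635, 0.238, 0.012])]
top tiebox_c [(0.56, [0.41, 0.274, 0.011])]
top keyfob_c [(0.55, [0.656, -0.149, -0.0])]
top box [(0.65, [0.655, -0.148, 0.002])]
top ledge_mid [(0.57, [0.612, -0.148, 0.074])]
top drawer_front [(0.59, [0.574, -0.136, 0.034])]
top clock [(0.8, [0.543, 0.504, -0.001])]
top glass [(0.71, [0.394, -0.415, 0.001])]
top phone [(0.79, [0.757, 0.206, -0.001])]
top pocket_compact []
top pocket_ringbox [(0.67, [0.757, 0.21, -0.001])]
top pocket_budcase []
top pocket_tiebox []
top pocket_keyfob [(0.59, [0.543, 0.505, 0.0])]
```

View pics/scene0.png

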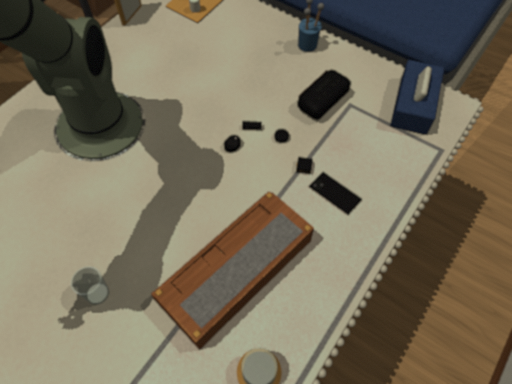

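View pics/top0.png

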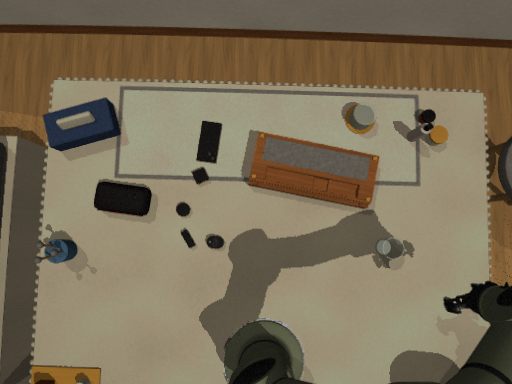

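The scene view shows the box and four small black pieces. In the top view they are at about (200,175) ring box, (183,209) round compact, (188,239) tie box and (215,241) bud case. The box spans (250–378, 133–206).

Run:
```python
from h import *
f=bot.grab_frame('top')
c=onz(f,[[262,135],[376,157],[370,204],[252,184]],0.088);print(c.round(3),c.mean(0))
for a,b in ((0,1),(3,2)): d=c[a]-c[b]; print('yaw',np.arctan2(-d[0],d[1]))
r=bot.trace('box',f)[0]['region'].astype(np.uint8)
k=max(cv2.findContours(r,0,2)[0],key=cv2.contourArea)[:,0].astype(float)
print(cv2.minAreaRect(onz(f,k,0.07)[:,:2].astype(np.float32)))
save({'img':cv2.resize(f['img'][125:255,165:390],None,fx=3.5,fy=3.5,interpolation=2)},'topc')
st()
fw=bot.grab_frame('wrist');print(np.round(fw['tool_from_camera'],3),fw['intrinsics'],fw['k1'])
```

```text
[[ 0.768  0.027  0.088]
 [ 0.704 -0.363  0.088]
 [ 0.543 -0.342  0.088]
 [ 0.6    0.056  0.088]] [ 0.65382618 -0.15568723  0.088     ]
yaw -0.16351865894304676
yaw -0.1413173859754161
((0.6553309559822083, -0.15410035848617554), (0.42822593450546265, 0.1973179280757904), 79.59226989746094)
t 1.8 p [ 0.2762 -0.5606  0.3039] rpy [-3.142 -0.     0.458] F [0.6 0.5 0.5] w 0.0854 ff 0.0
[[-0.001 -0.95  -0.312  0.079]
 [ 1.    -0.001 -0.    -0.001]
 [-0.    -0.312  0.95  -0.07 ]
 [ 0.     0.     0.     1.   ]] [[275.49191939   0.         258.16934785]
 [  0.         275.49191939 193.53347105]
 [  0.           0.           1.        ]] -0.06253049660331914
```

View pics/topc.png

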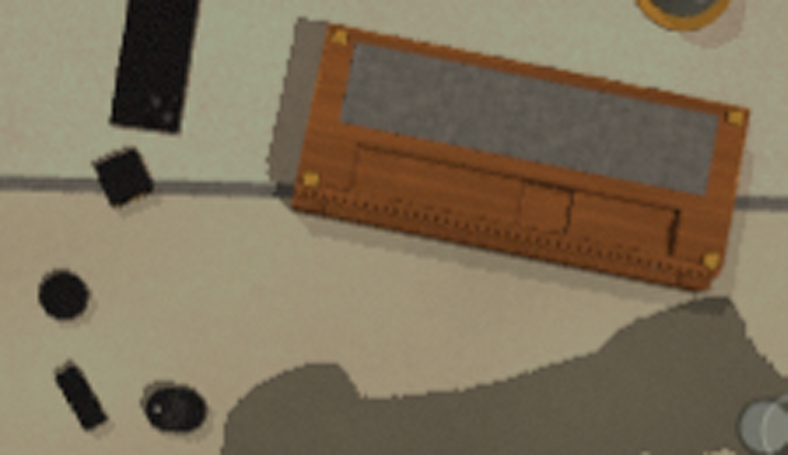

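```bash
cat >> h.py <<'E'
def go(p,yaw=None):
    "print tool-frame mm to reach TCP p (after turning wz to yaw)"
    o=st(); y=np.array(o['tool_rot'])[2]; 
    if yaw is not None: print('wz',round(-(yaw-y),3)); y=yaw
    d=np.array(p)-o['position']; c,s=np.cos(y),np.sin(y)
    print('tx,ty,tz mm',np.round([1e3*(d[0]*c+d[1]*s),1e3*(d[0]*s-d[1]*c),-1e3*d[2]],1))
E
python3 - <<'E'
from h import *
f=bot.grab_frame('top')
s=3.5;rc=onz(f,[[165+546/s,125+208/s]],0.072)[0];print(rc)
go([rc[0],rc[1]+0.03,0.30],-0.175)
E
```

```text
[ 0.60664269 -0.17879389  0.072     ]
t 1.9 p [ 0.2762 -0.5606  0.3039] rpy [-3.142 -0.     0.458] F [-0.1  0.2 -0.6] w 0.0851 ff 0.0
wz 0.633
tx,ty,tz mm [ 253.7 -463.1    3.9]
```

```bash
python3 -m jog '[[[0,0,0,0,0,0.127,1],[0,0,0,0,0,0.127,1],[0,0,0,0,0,0.127,1],[0,0,0,0,0,0.127,1],[0,0,0,0,0,0.125,1]]]' >/dev/null; python3 -m jog '[[[25,-46,0,0,0,0,0],[25,-46,0,0,0,0,0],[25,-46,0,0,0,0,0],[25,-46,0,0,0,0,0],[25,-46,0,0,0,0,0]]]' >/dev/null;  python3 -m jog '[[[25,-46,0,0,0,0,0],[25,-46,0,0,0,0,0],[25,-46,0,0,0,0,0],[25,-46,0,0,0,0,0],[25,-46,0,0,0,0,0]]]' >/dev/null; python3 -m jog '[[[0,0,0,0,0,0,0],[0,0,0,0,0,0,0],[0,0,0,0,0,0,0]]]'
python3 - <<'E'
from h import *
o=st();f=bot.grab_frame('wrist');save(f,'w1')
for q in ['box','ledge_mid','drawer_front']: print(q,[(round(x['conf'],2),np.round(x['xyz'],3).tolist()) for x in bot.spot_point(q,f)[:2]])
E
```

```text
clock: 3.7
position: [0.5874, -0.1707, 0.3039]
tool_rot: [3.141, 0.0, -0.176]
force: [-0.3, -0.4, 0.4]
grip_width: 0.0001
finger_force: 0.0
t 3.7 p [ 0.5874 -0.1707  0.3039] rpy [ 3.141  0.    -0.176] F [-0.3 -0.4  0.4] w 0.0001 ff 0.0
box [(0.71, [0.655, -0.154, 0.0])]
ledge_mid [(0.61, [0.618, -0.142, 0.072])]
drawer_front [(0.96, [0.57, -0.136, 0.032])]
```

View pics/w1.png

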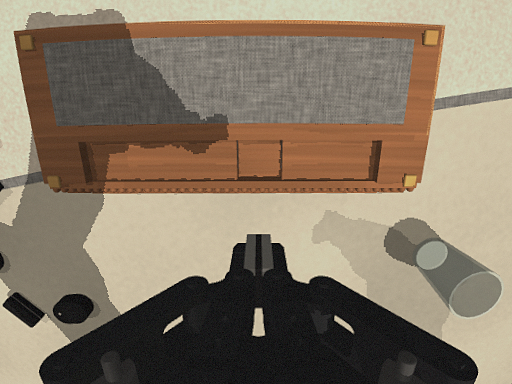

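The wrist view shows the ledge channel from about (88,160) to (375,160), with the recess at (237–282, 140–178). The glass is at right.

Run:
```python
from h import *
o=st();f=bot.grab_frame('wrist')
c=onz(f,[[27,42],[431,37],[410,181],[53,181]],0.088,o);print(c.round(4).tolist(),c.mean(0))
for a,b in ((0,1),(3,2)): d=c[a]-c[b]; print('yaw',np.arctan2(-d[0],d[1]))
r=onz(f,[[238,141],[282,140],[281,178],[238,177]],0.075,o);print(r.round(4).tolist(),r.mean(0))
m=r.mean(0)
go([m[0],m[1],0.30-0.10],-0.166)
```

```text
t 3.9 p [ 0.5875 -0.1707  0.3041] rpy [ 3.141 -0.    -0.177] F [0.6 0.8 0.2] w -0.0002 ff 0.0
[[0.7681, 0.0289, 0.088], [0.6993, -0.3599, 0.088], [0.5573, -0.3351, 0.088], [0.6277, 0.0554, 0.088]] [ 0.66308138 -0.1526916   0.088     ]
yaw -0.17517318452283803
yaw -0.17828153040453312
[[0.6309, -0.1565, 0.075], [0.6236, -0.2034, 0.075], [0.5819, -0.1959, 0.075], [0.5916, -0.1486, 0.075]] [ 0.60700048 -0.17610045  0.075     ]
t 3.95 p [ 0.5875 -0.1705  0.3041] rpy [ 3.141 -0.    -0.177] F [-0.7  1.2  0.2] w 0.0002 ff 0.0
wz -0.011
tx,ty,tz mm [ 20.1   2.3 104.1]
```

```bash
python3 -m jog '[[[20,2,0,0,0,0,0],[0,0,45,0,0,0,0],[0,0,45,0,0,0,0],[0,0,40,0,0,0,0],[0,0,20,0,0,0,0]]]' >/dev/null; python3 -m jog '[[[0,0,3,0,0,0,0],[0,0,3,0,0,0,0],[0,0,2,0,0,0,0]]]';python3 -m jog '[[[0,0,2,0,0,0,0],[0,0,2,0,0,0,0],[0,0,0,0,0,0,0]]]';python3 -m jog '[[[0,0,2,0,0,0,0],[0,0,2,0,0,0,0],[0,0,0,0,0,0,0]]]'
```

```text
clock: 4.75
position: [0.6079, -0.1755, 0.1472]
tool_rot: [3.141, -0.002, -0.176]
force: [0.4, 1.1, -0.1]
grip_width: 0.0001
finger_force: 0.0
clock: 5.05
position: [0.6073, -0.1752, 0.1422]
tool_rot: [-3.142, -0.0, -0.175]
force: [0.0, 0.2, -0.3]
grip_width: 0.0003
finger_force: 0.0
clock: 5.35
position: [0.6074, -0.1752, 0.1379]
tool_rot: [3.142, -0.0, -0.175]
force: [0.6, 0.2, 5.0]
grip_width: 0.0004
finger_force: 1.8
```

```bash
python3 -m jog '[[[0,0,2,0,0,0,0],[0,0,1,0,0,0,0],[0,0,0,0,0,0,0],[0,0,0,0,0,0,0]]]';python3 -m jog '[[[0,0,0,0,0,0,0],[0,0,0,0,0,0,0],[0,0,-10,0,0,0,0],[0,0,-40,0,0,0,0],[0,0,-50,0,0,0,0]]]'; python3 -m jog '[[[-20,0,-50,0,0,0,1],[-30,0,-20,0,0,0,1],[-25,0,0,0,0,0,1],[0,0,0,0,0,0,1],[0,0,0,0,0,0,1]]]'
python3 - <<'E'
from h import *
o=st();f=bot.grab_frame('wrist');save(f,'w2')
for q in ['box','drawer_front']+['pocket_'+n[:-2] for n in N]: print(q,[(round(x['conf'],2),np.round(x['xyz'],3).tolist()) for x in bot.spot_point(q,f)[:2]])
E
```

```text
clock: 5.75
position: [0.6074, -0.1752, 0.135]
tool_rot: [3.142, -0.0, -0.175]
force: [1.8, -1.0, 4.0]
grip_width: -0.0004
finger_force: 2.4
clock: 6.25
position: [0.6059, -0.1748, 0.2347]
tool_rot: [-3.141, 0.005, -0.175]
force: [0.9, -1.2, 0.1]
grip_width: -0.0001
finger_force: 0.0
clock: 6.75
position: [0.5345, -0.1623, 0.3019]
tool_rot: [-3.142, -0.0, -0.175]
force: [0.4, 0.2, 0.7]
grip_width: 0.0722
finger_force: 0.0
t 6.75 p [ 0.5345 -0.1623  0.3019] rpy [-3.142 -0.    -0.175] F [0.4 0.2 0.7] w 0.0722 ff 0.0
box [(0.78, [0.653, -0.152, 0.001])]
drawer_front [(0.65, [0.467, -0.12, 0.034])]
pocket_compact [(0.65, [0.564, 0.008, 0.027])]
pocket_ringbox [(0.59, [0.54, -0.072, 0.024])]
pocket_budcase [(0.68, [0.531, -0.146, 0.022])]
pocket_tiebox [(0.7, [0.52, -0.213, 0.024])]
pocket_keyfob [(0.74, [0.511, -0.276, 0.019])]
```

View pics/w2.png

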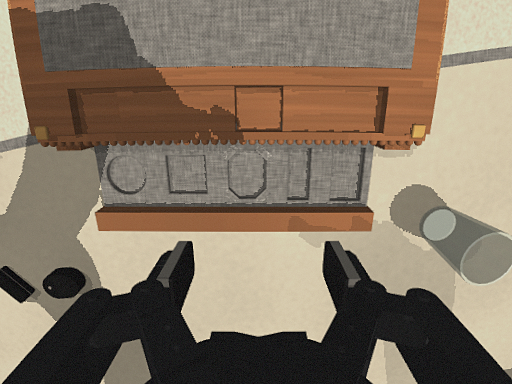

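The drawer is out. In the wrist view the pockets run left to right: circle (126,173), square (186,173), half-round (247,173), slim (300,173) and keyfob (345,173).

Run:
```python
from h import *
o=st();f=bot.grab_frame('wrist')
save({'img':cv2.convertScaleAbs(cv2.resize(f['img'][138:238,92:382],None,fx=2.75,fy=2.75,interpolation=2),alpha=1.6)},'w2c')
```

```text
t 7.15 p [ 0.5349 -0.1623  0.301 ] rpy [-3.142e+00  1.000e-03 -1.750e-01] F [-0.7 -0.9 -0.7] w 0.0862 ff 0.0
```

View pics/w2c.png

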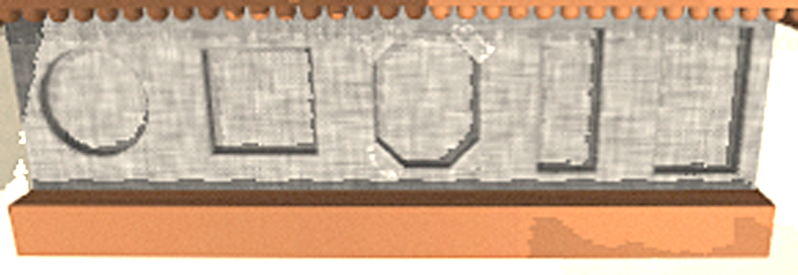

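Run:
```python
from h import *
o=st();f=bot.grab_frame('wrist')
uv=np.array([[93,101.5],[261,101],[427,102],[571,100],[695,100],[10,206],[775,206],[17,258],[774,258],[38,102],[148,102]])/2.75+[92,138]
z=np.array([.033]*5+[.054]*4+[.033]*2)
p=np.array([onz(f,[a],b,o)[0] for a,b in zip(uv,z)])
c,s=np.cos(-.176),np.sin(-.176);R=np.array([[c,-s],[s,c]])
print(np.c_[p[:,:2],(p[:,:2]-[.6557,-.1514])@R].round(4))
```

```text
t 7.2 p [ 0.5349 -0.1623  0.3011] rpy [-3.142  0.    -0.175] F [ 0.7  0.1 -0. ] w 0.0853 ff 0.0
[[ 0.5576  0.0062 -0.1242  0.138 ]
 [ 0.5436 -0.072  -0.1242  0.0586]
 [ 0.5296 -0.1474 -0.1248 -0.0182]
 [ 0.519  -0.2129 -0.1238 -0.0845]
 [ 0.509  -0.2696 -0.1237 -0.1421]
 [ 0.5205  0.0502 -0.1684  0.1748]
 [ 0.4591 -0.2965 -0.1681 -0.1773]
 [ 0.4946  0.0566 -0.195   0.1765]
 [ 0.4327 -0.295  -0.1944 -0.1804]
 [ 0.5621  0.0326 -0.1243  0.1647]
 [ 0.5526 -0.0195 -0.1246  0.1118]]
```

```bash
python3 -c "
from h import *
go([.37,.23,.33])"
```

```text
t 7.25 p [ 0.5349 -0.1623  0.3011] rpy [-3.142  0.    -0.175] F [ 0.1 -0.7 -0.5] w 0.0854 ff 0.0
tx,ty,tz mm [-230.7 -357.6  -28.9]
```

```bash
python3 -m jog '[[[-29,-45,-5,0,0,0,1],[-29,-45,-4,0,0,0,1],[-29,-45,-4,0,0,0,1],[-29,-45,-4,0,0,0,1],[-29,-45,-4,0,0,0,1]]]' >/dev/null; python3 -m jog '[[[-29,-45,-4,0,0,0,1],[-29,-45,-4,0,0,0,1],[-28,-43,0,0,0,0,1],[0,0,0,0,0,0,1],[0,0,0,0,0,0,1]]]' >/dev/null; python3 -m jog '[[[0,0,0,0,0,0,1],[0,0,0,0,0,0,1]]]'
cat > pc.py <<'E'
from h import *
H=dict(compact=.02,ringbox=.026,budcase=.022,tiebox=.022,keyfob=.018)
def look(names,save_as=None):
    o=st();f=bot.grab_frame('wrist')
    if save_as: save(f,save_as)
    for n in names:
        s=[(round(x['conf'],2),np.round(x['xyz'],4).tolist()) for x in bot.spot_point(n+'_c',f)[:2]]
        t=bot.trace(n+'_c',f)
        print(n,s)
        if t:
            r=t[0]['region'].astype(np.uint8);k=max(cv2.findContours(r,0,1)[0],key=cv2.contourArea)[:,0].astype(float)
            w=onz(f,k,H[n]*.6,o)[:,:2].astype(np.float32)*1000
            print('   trace',round(t[0]['conf'],2),'px',k.mean(0).round(),'rect(mm)',[np.round(v,1) for v in cv2.minAreaRect(w)])
E
python3 -c "
from pc import *
look(H,'w3')"
```

```text
clock: 8.45
position: [0.3808, 0.2044, 0.3283]
tool_rot: [3.141, -0.0, -0.177]
force: [-0.1, 0.2, 0.7]
grip_width: 0.0856
finger_force: 0.0
t 8.45 p [0.3808 0.2044 0.3283] rpy [ 3.141 -0.    -0.177] F [-0.1  0.2  0.7] w 0.0856 ff 0.0
compact [(0.74, [0.5309, -0.1449, 0.0231]), (0.71, [0.5117, 0.2906, 0.01])]
   trace 0.74 px [172.  78.] rect(mm) [array([511.7, 296.4]), array([51. , 46.2]), np.float64(78.7)]
ringbox []
   trace 0.51 px [273. 144.] rect(mm) [array([400.8, 179.1]), array([60.4, 46.8]), np.float64(89.2)]
budcase [(0.57, [0.4021, 0.1783, 0.0128])]
   trace 0.56 px [273. 144.] rect(mm) [array([401.1, 178.9]), array([60.2, 47.3]), np.float64(79.9)]
tiebox [(0.7, [0.4094, 0.2759, 0.0093])]
   trace 0.86 px [205. 150.] rect(mm) [array([410.8, 274.5]), array([65.2, 28.9]), np.float64(30.9)]
keyfob [(0.7, [0.4673, -0.1171, 0.0347])]
```

View pics/w3.png

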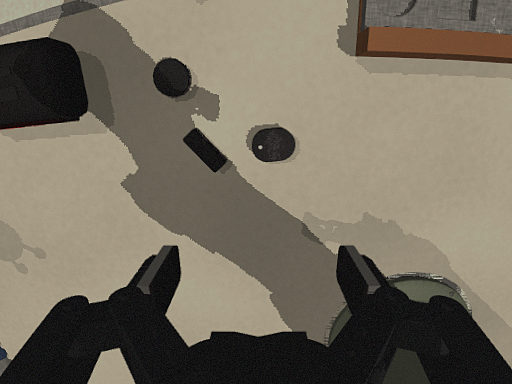

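The wrist view shows the compact at (172,78), tie box (205,150) and bud case (273,144, long axis nearly horizontal). There is no key fob.

```bash
cat > pc.py <<'E'
from h import *
H=dict(compact=.02,ringbox=.026,budcase=.022,tiebox=.022,keyfob=.018)
def look(n,save_as=None):
    "centre and long-axis yaw of the top outline, from the mask's second moments on a rectified plane"
    o=st();print('q1,q7',np.round(np.array(o['qpos'])[[0,6]],2));f=bot.grab_frame('wrist')
    if save_as: save(f,save_as)
    print(n,[(round(x['conf'],2),np.round(x['xyz'],4).tolist()) for x in bot.spot_point(n+'_c',f)[:2]])
    for t in bot.trace(n+'_c',f)[:2]:
        v,u=np.nonzero(t['region']);w=onz(f,np.c_[u,v],H[n]*.6,o)[:,:2]*1000
        C=np.cov((w-w.mean(0)).T);e,V=np.linalg.eigh(C);a=V[:,1]
        r=cv2.minAreaRect(w.astype(np.float32))
        print('  conf',round(t['conf'],2),'n',len(u),'px',u.mean().round(),v.mean().round(),'mean',w.mean(0).round(1),'sd',np.sqrt(e).round(1),'yaw',round(np.arctan2(a[1],a[0]),3),'rect',np.round(r[0],1),np.round(r[1],1),round(r[2],1))
E
python3 -c "
from pc import *
look('budcase');look('tiebox')"
```

```text
t 9.0 p [0.3803 0.2055 0.3283] rpy [ 3.142  0.    -0.175] F [ 0.   0.3 -0.1] w 0.0856 ff 0.0
q1,q7 [-0.46 -2.43]
budcase [(0.95, [0.4006, 0.1789, 0.0092])]
  conf 0.71 n 1220 px 274.0 144.0 mean [401.2 178.8] sd [12.1 15.5] yaw 1.467 rect [400.4 178.7] [60.1 47.3] 80.0
t 9.15 p [0.3803 0.2055 0.3283] rpy [-3.142 -0.    -0.175] F [0.3 0.2 0.3] w 0.0853 ff 0.0
q1,q7 [-0.46 -2.43]
tiebox [(0.93, [0.4109, 0.2733, 0.0116])]
  conf 0.61 n 961 px 206.0 149.0 mean [410.8 274.5] sd [ 8.3 18.9] yaw -2.59 rect [410.3 274.4] [66.1 29.9] 32.2
```

```bash
python3 -m jog '[[[0,0,0,0,0,-0.149,1],[0,0,0,0,0,-0.149,1],[0,0,0,0,0,-0.149,1],[0,0,0,0,0,-0.149,1],[0,0,0,0,0,-0.149,1]]]' >/dev/null;python3 -m jog '[[[0,0,0,0,0,-0.149,1],[0,0,0,0,0,-0.149,1],[0,0,0,0,0,-0.149,1],[0,0,0,0,0,-0.149,1],[0,0,0,0,0,-0.149,1]]]' >/dev/null;python3 -m jog '[[[0,0,0,0,0,-0.149,1],[0,0,0,0,0,0,1],[0,0,0,0,0,0,1]]]' >/dev/null
python3 -c "
from h import *
go([.401,.148,.23])"
```

```text
t 10.6 p [0.3803 0.2054 0.3283] rpy [-3.142 -0.     1.459] F [-0.2 -0.6 -0.4] w 0.0854 ff 0.0
tx,ty,tz mm [-54.7  27.   98.3]
```

```bash
python3 -m jog '[[[-28,14,40,0,0,0,1],[-27,13,40,0,0,0,1],[0,0,18,0,0,0,1],[0,0,0,0,0,0,1],[0,0,0,0,0,0,1]]]' >/dev/null
python3 -c "
from pc import *
look('budcase','w4');look('budcase')"
```

```text
t 11.1 p [0.4012 0.149  0.2315] rpy [-3.142 -0.     1.462] F [1.2 0.4 0.5] w 0.0852 ff 0.0
q1,q7 [-0.2  -0.79]
budcase [(0.82, [0.3978, 0.1813, 0.0106])]
  conf 0.93 n 2183 px 256.0 152.0 mean [401.1 179.7] sd [12.  16.2] yaw 1.471 rect [400.8 178.5] [63.9 46.4] 84.9
t 11.25 p [0.4014 0.1491 0.2321] rpy [ 3.140e+00 -1.000e-03  1.464e+00] F [0.1 0.2 0.4] w 0.0853 ff 0.0
q1,q7 [-0.2  -0.79]
budcase [(0.59, [0.3994, 0.1813, 0.0094])]
  conf 0.85 n 2202 px 256.0 153.0 mean [401.4 179.7] sd [11.9 16.5] yaw 1.482 rect [401.1 179.1] [65.  45.2] 85.0
  conf 0.23 n 2205 px 358.0 22.0 mean [511.  294.2] sd [11.  13.6] yaw -3.006 rect [510.6 292.1] [42.  52.7] 85.8
```

View pics/w4.png

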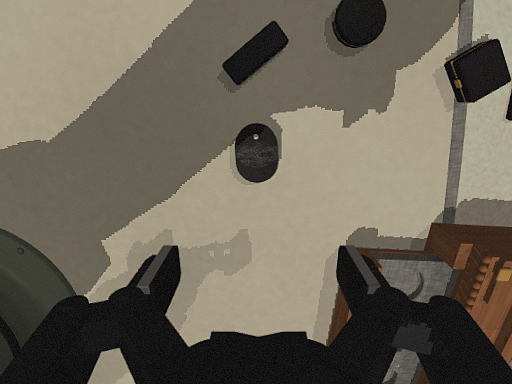

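The bud case is centred at (257,153), long axis vertical in the image, between the open fingers.

```bash
python3 -c "
from h import *
go([.4012,.1788,.080],1.476)"
```

```text
t 11.4 p [0.4013 0.1487 0.2317] rpy [ 3.140e+00 -1.000e-03  1.464e+00] F [ 0.9  0.1 -0.4] w 0.0852 ff 0.0
wz -0.012
tx,ty,tz mm [ 30.   -2.9 151.7]
```

```bash
python3 -m jog '[[[30,-3,30,0,0,-0.012,1],[0,0,40,0,0,0,1],[0,0,40,0,0,0,1],[0,0,30,0,0,0,1],[0,0,12,0,0,0,1]]]' 40 >/dev/null; python3 -m jog '[[[0,0,0,0,0,0,0.7],[0,0,0,0,0,0,0.3],[0,0,0,0,0,0,0.3],[0,0,0,0,0,0,0.3],[0,0,0,0,0,0,0.3]]]' 40;  python3 -m jog '[[[0,0,0,0,0,0,0.2],[0,0,0,0,0,0,0.2]]]' 40
```

```text
clock: 12.4
position: [0.4018, 0.1787, 0.0801]
tool_rot: [3.14, -0.001, 1.475]
force: [-0.9, 0.7, 5.7]
grip_width: 0.0433
finger_force: 39.9
clock: 12.6
position: [0.4018, 0.1787, 0.0802]
tool_rot: [3.14, -0.001, 1.475]
force: [-1.5, 1.4, 5.3]
grip_width: 0.0429
finger_force: 39.9
```

```bash
python3 -m jog '[[[0,0,-20,0,0,0,0.2],[0,0,-45,0,0,0,0.2],[0,0,-45,0,0,0,0.2],[0,0,0,0,0,0.15,0.2],[0,0,0,0,0,0.15,0.2]]]' 40 >/dev/null; python3 -m jog '[[[0,0,0,0,0,0.15,0.2],[0,0,0,0,0,0.15,0.2],[0,0,0,0,0,0.15,0.2],[0,0,0,0,0,0.15,0.2],[0,0,0,0,0,0.15,0.2]]]' 40 >/dev/null; python3 -m jog '[[[0,0,0,0,0,0.15,0.2],[0,0,0,0,0,0.15,0.2],[0,0,0,0,0,0.15,0.2],[0,0,0,0,0,0.15,0.2],[0,0,0,0,0,0,0.2]]]' 40
python3 -c "
from h import *
go([.5296,-.1474,.19],-.176)"
```

```text
clock: 14.1
position: [0.4013, 0.1787, 0.1898]
tool_rot: [-3.14, -0.001, -0.177]
force: [-0.0, 0.6, -0.8]
grip_width: 0.0431
finger_force: 41.7
t 14.1 p [0.4013 0.1787 0.1898] rpy [-3.14e+00 -1.00e-03 -1.77e-01] F [-0.   0.6 -0.8] w 0.0431 ff 41.70919327705633
wz -0.001
tx,ty,tz mm [ 1.834e+02  2.986e+02 -2.000e-01]
```

```bash
python3 -m jog '[[[26,43,0,0,0,0,0.2],[26,43,0,0,0,0,0.2],[26,43,0,0,0,0,0.2],[26,43,0,0,0,0,0.2],[26,43,0,0,0,0,0.2]]]' 40 >/dev/null; python3 -m jog '[[[26,43,0,0,0,0,0.2],[26,41,0,0,0,0,0.2],[0,0,0,0,0,0,0.2],[0,0,0,0,0,0,0.2],[0,0,0,0,0,0,0.2]]]' 40
python3 - <<'E'
from h import *
go([.5296,-.1474,.104],-.176)
f=bot.grab_frame('wrist');save(f,'w5')
E
```

```text
clock: 15.1
position: [0.5279, -0.1453, 0.1892]
tool_rot: [-3.141, 0.0, -0.171]
force: [0.3, 0.7, -0.1]
grip_width: 0.0431
finger_force: 41.6
t 15.1 p [ 0.5279 -0.1453  0.1892] rpy [-3.141  0.    -0.171] F [ 0.3  0.7 -0.1] w 0.0431 ff 41.63883041823283
wz 0.005
tx,ty,tz mm [ 2.   1.7 85.2]
```

View pics/w5.png

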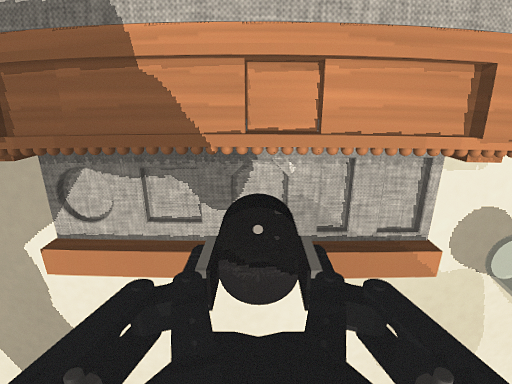

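The bud case is held straight. Its near end is at row 304 and far end at row 194, and the pocket is directly ahead of it.

```bash
python3 - <<'E'
from h import *
o=st();f=bot.grab_frame('wrist')
c=onz(f,[[257,194],[257,304]],.131,o)-o['position'];y=-.171
print((c[:,0]*np.cos(y)+c[:,1]*np.sin(y)).round(4))
E
python3 -m jog '[[[2,2,40,0,0,0.005,0.2],[0,0,25,0,0,0,0.2],[0,0,8,0,0,0,0.2],[0,0,0,0,0,0,0.2]]]' 40;python3 -m jog '[[[0,0,3,0,0,0,0.2],[0,0,3,0,0,0,0.2],[0,0,2,0,0,0,0.2],[0,0,0,0,0,0,0.2]]]' 40
```

```text
t 15.15 p [ 0.528  -0.145   0.1892] rpy [-3.141 -0.    -0.171] F [ 1.1 -0.2 -0.8] w 0.0431 ff 41.63901053747395
[ 0.0364 -0.0299]
clock: 15.6
position: [0.5295, -0.1477, 0.1155]
tool_rot: [-3.141, 0.002, -0.178]
force: [0.5, -0.2, 0.1]
grip_width: 0.0431
finger_force: 41.6
clock: 16.0
position: [0.5299, -0.1484, 0.1082]
tool_rot: [-3.142, -0.0, -0.179]
force: [-0.4, 0.6, -1.0]
grip_width: 0.0435
finger_force: 41.6
```

```bash
python3 -m jog '[[[0,0,2,0,0,0,0.2],[0,0,1,0,0,0,0.2],[0,0,0,0,0,0,0.2]]]' 40;python3 -m jog '[[[0,0,1,0,0,0,0.2],[0,0,1,0,0,0,0.2],[0,0,0,0,0,0,0.2]]]' 40
```

```text
clock: 16.3
position: [0.5297, -0.1484, 0.1048]
tool_rot: [-3.142, 0.0, -0.179]
force: [-0.1, 1.3, -1.2]
grip_width: 0.0432
finger_force: 41.6
clock: 16.6
position: [0.5306, -0.1485, 0.1041]
tool_rot: [-3.141, -0.002, -0.179]
force: [-1.9, 2.6, 21.4]
grip_width: 0.0428
finger_force: 44.1
```

```bash
python3 -m jog '[[[0,0,-1,0,0,0,0.56],[0,0,0,0,0,0,0.62],[0,0,0,0,0,0,0.62],[0,0,0,0,0,0,0.62]]]' 40;python3 -m jog '[[[0,0,-15,0,0,0,0.62],[0,0,-45,0,0,0,0.62],[0,0,-40,0,0,0,0.62],[-40,0,0,0,0,0,1],[0,0,0,0,0,0,1]]]' 40
python3 - <<'E'
from pc import *
look('budcase','w6')
E
```

```text
clock: 17.0
position: [0.5297, -0.1485, 0.1038]
tool_rot: [3.142, 0.0, -0.179]
force: [-0.2, -0.4, -0.4]
grip_width: 0.0531
finger_force: 0.0
clock: 17.5
position: [0.487, -0.1411, 0.2056]
tool_rot: [-3.142, 0.001, -0.18]
force: [0.3, -0.5, -1.3]
grip_width: 0.0795
finger_force: 0.0
t 17.5 p [ 0.487  -0.1411  0.2056] rpy [-3.142e+00  1.000e-03 -1.800e-01] F [ 0.3 -0.5 -1.3] w 0.0795 ff 0.0
q1,q7 [ 0.09 -1.52]
budcase [(0.87, [0.5286, -0.1495, 0.0364])]
  conf 0.97 n 3166 px 258.0 146.0 mean [ 525.9 -147.8] sd [13.1 17.5] yaw 2.954 rect [ 524.7 -147.7] [49.4 68. ] 78.1
```

View pics/w6.png

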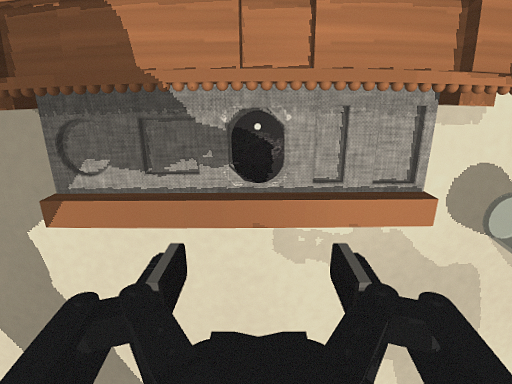

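The bud case is seated at (258,146) in its pocket. Next is the tie box.

```bash
python3 -m jog '[[[0,0,0,0,0,-0.146,1],[0,0,0,0,0,-0.146,1],[0,0,0,0,0,-0.146,1],[0,0,0,0,0,-0.146,1],[0,0,0,0,0,-0.146,1]]]' >/dev/null
python3 -c "
from h import *
go([.385,.259,.23],.55)"
```

```text
t 18.15 p [ 0.491  -0.1415  0.2038] rpy [-3.141  0.     0.557] F [0.4 0.5 0.2] w 0.0854 ff 0.0
wz 0.007
tx,ty,tz mm [ 118.9 -396.8  -26.2]
```

```bash
python3 -m jog '[[[13,-44,-10,0,0,0.007,1],[13,-44,-10,0,0,0,1],[13,-44,-6,0,0,0,1],[13,-44,0,0,0,0,1],[13,-44,0,0,0,0,1]]]' >/dev/null;python3 -m jog '[[[13,-44,0,0,0,0,1],[13,-44,0,0,0,0,1],[13,-44,0,0,0,0,1],[13,-43,0,0,0,0,1],[0,0,0,0,0,0,1]]]' >/dev/null;python3 -m jog '[[[0,0,0,0,0,0,1],[0,0,0,0,0,0,1]]]' >/dev/null
python3 -c "
from pc import *
look('tiebox');look('tiebox')"
```

```text
t 19.35 p [0.3863 0.2565 0.2298] rpy [3.141e+00 1.000e-03 5.430e-01] F [ 0.5 -0.2  0.2] w 0.0857 ff 0.0
q1,q7 [-0.56 -1.85]
tiebox [(0.57, [0.4108, 0.2751, 0.0116])]
  conf 0.9 n 1480 px 256.0 151.0 mean [411.1 275.1] sd [ 7.1 19.1] yaw -2.586 rect [410. 275.] [66.4 24.4] 31.6
t 19.5 p [0.3864 0.2562 0.23  ] rpy [3.141 0.    0.542] F [ 0.1 -0.5  0.7] w 0.0853 ff 0.0
q1,q7 [-0.56 -1.86]
tiebox [(0.89, [0.4107, 0.2731, 0.0081])]
  conf 0.9 n 1525 px 256.0 152.0 mean [410.8 274.9] sd [ 7.2 19.1] yaw -2.581 rect [409.8 274.4] [67.6 26.1] 31.6
```

```bash
python3 -c "
from h import *
go([.4105,.2748,.083],.556)"
```

```text
t 19.65 p [0.3861 0.2566 0.23  ] rpy [ 3.142 -0.     0.543] F [ 1.   0.6 -0.4] w 0.0855 ff 0.0
wz -0.013
tx,ty,tz mm [ 30.3  -2.6 147. ]
```

```bash
python3 -m jog '[[[30,-3,30,0,0,-0.013,0.8],[0,0,40,0,0,0,0.6],[0,0,40,0,0,0,0.6],[0,0,27,0,0,0,0.6],[0,0,10,0,0,0,0.6]]]' 40 >/dev/null; python3 -m jog '[[[0,0,0,0,0,0,0.5],[0,0,0,0,0,0,0.1],[0,0,0,0,0,0,0.1],[0,0,0,0,0,0,0.1],[0,0,0,0,0,0,0.1]]]' 40;  python3 -m jog '[[[0,0,0,0,0,0,0.1],[0,0,0,0,0,0,0.1],[0,0,-30,0,0,0,0.1],[0,0,-45,0,0,0,0.1],[0,0,-40,0,0,0,0.1]]]' 40;python3 -m jog '[[[0,0,0,0,0,0.146,0.1],[0,0,0,0,0,0.146,0.1],[0,0,0,0,0,0.146,0.1],[0,0,0,0,0,0.147,0.1],[0,0,0,0,0,0.147,0.1]]]' 40
python3 -c "
from h import *
go([.5186,-.2128,.198],-.176)"
```

```text
clock: 20.65
position: [0.4106, 0.2756, 0.0844]
tool_rot: [-3.141, -0.002, 0.556]
force: [-2.7, -1.8, 11.0]
grip_width: 0.0229
finger_force: 40.6
clock: 21.15
position: [0.4099, 0.2752, 0.2005]
tool_rot: [-3.141, -0.001, 0.557]
force: [0.7, 0.2, -0.1]
grip_width: 0.0228
finger_force: 39.5
clock: 21.65
position: [0.4101, 0.2754, 0.199]
tool_rot: [-3.14, -0.001, -0.181]
force: [-0.1, -0.1, -0.4]
grip_width: 0.0226
finger_force: 39.5
t 21.65 p [0.4101 0.2754 0.199 ] rpy [-3.14e+00 -1.00e-03 -1.81e-01] F [-0.1 -0.1 -0.4] w 0.0226 ff 39.50516760349274
wz -0.005
tx,ty,tz mm [192.3 461.6   1. ]
```

```bash
python3 -m jog '[[[18,42,0,0,0,-0.005,0.1],[18,42,0,0,0,0,0.1],[18,42,0,0,0,0,0.1],[18,42,0,0,0,0,0.1],[18,42,0,0,0,0,0.1]]]' 40 >/dev/null; python3 -m jog '[[[18,42,0,0,0,0,0.1],[18,42,0,0,0,0,0.1],[18,42,0,0,0,0,0.1],[18,42,0,0,0,0,0.1],[18,42,0,0,0,0,0.1]]]' 40 >/dev/null;python3 -m jog '[[[12,42,0,0,0,0,0.1],[0,0,0,0,0,0,0.1],[0,0,0,0,0,0,0.1],[0,0,0,0,0,0,0.1],[0,0,0,0,0,0,0.1]]]' 40
python3 - <<'E'
from h import *
go([.5186,-.2128,.107],-.176)
f=bot.grab_frame('wrist');save(f,'w7')
E
```

```text
clock: 23.15
position: [0.5209, -0.2115, 0.1984]
tool_rot: [-3.141, -0.0, -0.169]
force: [0.1, 0.6, 0.1]
grip_width: 0.0228
finger_force: 39.6
t 23.15 p [ 0.5209 -0.2115  0.1984] rpy [-3.141 -0.    -0.169] F [0.1 0.6 0.1] w 0.0228 ff 39.565081000328064
wz 0.007
tx,ty,tz mm [-2.1  1.7 91.4]
```

View pics/w7.png

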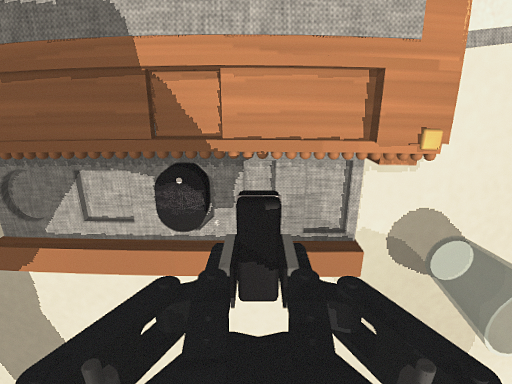

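The tie box is held straight, its ends at rows about 192 and 301. The bud case still sits at (182,197).

```bash
python3 - <<'E'
from h import *
o=st();f=bot.grab_frame('wrist');y=-.169
for uv,z in (([257,191],.114),([257,197],.136),([257,301],.136)):
    c=onz(f,[uv],z,o)[0]-o['position'];print((c[0]*np.cos(y)+c[1]*np.sin(y)).round(4))
print(onz(f,[[279,165],[274,233]],.033,o).round(4))
E
python3 -m jog '[[[-2,2,40,0,0,0.007,0.1],[0,0,28,0,0,0,0.1],[0,0,9,0,0,0,0.1],[0,0,0,0,0,0,0.1]]]' 40;python3 -m jog '[[[0,0,3,0,0,0,0.1],[0,0,3,0,0,0,0.1],[0,0,0,0,0,0,0.1]]]' 40
```

```text
t 23.2 p [ 0.5209 -0.2116  0.1983] rpy [-3.141 -0.    -0.169] F [ 0.2 -0.9 -0.8] w 0.023 ff 39.565081000328064
0.0297
0.0335
-0.0312
[[ 0.5452 -0.2342  0.033 ]
 [ 0.4812 -0.22    0.033 ]]
clock: 23.65
position: [0.5182, -0.2138, 0.1203]
tool_rot: [-3.141, 0.002, -0.177]
force: [0.2, 0.4, -0.3]
grip_width: 0.0229
finger_force: 39.6
clock: 23.95
position: [0.5195, -0.2142, 0.1166]
tool_rot: [-3.142, -0.003, -0.177]
force: [-1.3, 4.6, 13.1]
grip_width: 0.0223
finger_force: 41.6
```

```bash
python3 -m jog '[[[0,0,-4,0,0,0,0.1],[-2,0,0,0,0,0,0.1],[0,0,0,0,0,0,0.1],[0,0,0,0,0,0,0.1]]]' 40;python3 -m jog '[[[0,0,2,0,0,0,0.1],[0,0,2,0,0,0,0.1],[0,0,2,0,0,0,0.1],[0,0,0,0,0,0,0.1]]]' 40
```

```text
clock: 24.35
position: [0.5164, -0.2139, 0.1191]
tool_rot: [3.142, -0.0, -0.177]
force: [-0.2, 0.8, -0.4]
grip_width: 0.0226
finger_force: 40.0
clock: 24.75
position: [0.5184, -0.2137, 0.1148]
tool_rot: [-3.141, -0.004, -0.177]
force: [-1.5, 7.2, 36.5]
grip_width: 0.0227
finger_force: 50.7
```

```bash
python3 -m jog '[[[0,0,-6,0,0,0,0.1],[0,0,-10,0,0,0,0.1],[0,0,0,0,0,0,0.1]]]' 40
python3 - <<'E'
from h import *
g=cv2.imread('pics/w6.png',0).astype(int)
for v in (120,135,150,165): print(v,g[v-2:v+3,305:356].mean(0).astype(int))
print('col330',g[88:200,325:336].mean(1).astype(int))
print('col195',g[88:200,170:180].mean(1).astype(int))
E
```

```text
clock: 25.05
position: [0.5168, -0.2142, 0.1299]
tool_rot: [3.141, -0.001, -0.178]
force: [0.4, 0.5, -0.6]
grip_width: 0.0228
finger_force: 44.3
120 [135 130 137 142 148 144 139 141 140 146 128 116 136 130 121 127 129 127
 128 132 131 130 146 134 133 141 140 132 136 138 132 131 128 132 140 139
 128  73  83  85  74  60  60  85 124 140 138 138 135 130 126]
135 [133 137 139 136 126 128 139 139 136 124 117 128 129 129 122 120 124 141
 144 136 128 132 130 134 133 133 130 134 135 127 127 133 130 131 126 134
  77  81  86  68  58  54  97 130 142 137 136 135 136 139 135]
150 [127 132 132 130 141 149 143 144 133 116 114 127 137 139 137 134 139 143
 132 128 130 128 125 129 127 136 134 134 136 129 142 150 142 143 152  83
  82  82  61  62  72 114 130 136 142 144 144 145 142 136 128]
165 [144 136 133 133 129 123 126 122 117 116 132 149 150 145 139 136 136 144
 144 133 140 142 139 135 136 141 144 146 141 143 142 149 110 101  90  89
  79  62  59  83 107 136 138 136 118 126 132 127 115 121 135]
col330 [110 108 116 121 117 117 120 115 113 119 121 118 116 117 120 120 116 117
 116 120 124 128 122 121 124 131 151 143 138 137 136 135 135 138 134 132
 134 133 125 127 131 138 139 135 132 130 129 130 133 134 134 133 137 140
 135 133 134 138 135 130 131 130 128 137 133 127 120 119 130 136 130 124
 135 128 128 138 136 140 147 143 140 146 136 130 133 140 134 129 136 123
 123  90  65  56  79 110 134 139 137  84  84  81  83  89  60  55  55  51
  52  55  53  53]
col195 [112 108 107 117 118 108 112 109 106  93  83  86  73  69  67  64  66  69
  69  66  68  76  82  77  67  71  76  83  77  72  64  64  69  87  88  87
  85  87  88  84  86  84  81  81  85  86  86  85  86  85  84  84  83  84
  86  90  95  92  88  85  86  84  84  82  86  84  87  87  83  87  83  81
  84  87 104  96 132 141 138 143 138 139 129  88  60  52 105 135 143 136
 134 137 140 131 134 139 143 132 135 140 100  86  83  92  95  54  56  56
  53  51  54  49]
```

Run:
```python
from h import *
f=dict(bot.grab_frame('wrist'))
o=dict(position=np.array([.487,-.1411,.2056]),tool_rot=[-3.142,.001,-.18])
c,s=np.cos(-.176),np.sin(-.176);R=np.array([[c,-s],[s,c]])
B=lambda uv,z:((onz(f,uv,z,o)[:,:2]-[.6557,-.1514])@R).round(4)
print('rim',B([[348.5,120],[347,135],[345.7,150],[344,165]],.033).tolist())
print('floor',B([[341.7,120],[340.7,135],[339.7,150],[336.7,165]],.024).tolist())
print('bottom rim tie',B([[330,183.3]],.033).tolist(),'ring',B([[175,174]],.033).tolist(),'front edge z54',B([[330,187],[175,187.5],[330,193]],.054).tolist())
```

```text
rim [[-0.1026, -0.0977], [-0.1154, -0.0976], [-0.1286, -0.0976], [-0.1422, -0.0972]]
floor [[-0.1031, -0.0945], [-0.1164, -0.0946], [-0.1301, -0.0948], [-0.1442, -0.0932]]
bottom rim tie [[-0.1594, -0.0857]] ring [[-0.1498, 0.0563]] front edge z54 [[-0.1565, -0.0803], [-0.1563, 0.0509], [-0.1619, -0.0807]]
```

```bash
python3 -m jog '[[[0,-2,8,0,0,0,0.1],[0,0,2,0,0,0,0.1],[0,0,0,0,0,0,0.1],[0,0,0,0,0,0,0.1]]]' 40;python3 -m jog '[[[0,0,2,0,0,0,0.1],[0,0,2,0,0,0,0.1],[0,0,1,0,0,0,0.1],[0,0,0,0,0,0,0.1]]]' 40
```

```text
clock: 25.5
position: [0.5167, -0.2119, 0.1186]
tool_rot: [-3.142, 0.001, -0.177]
force: [-1.0, 1.0, -0.5]
grip_width: 0.023
finger_force: 44.3
clock: 25.9
position: [0.5171, -0.2119, 0.1139]
tool_rot: [-3.141, -0.001, -0.177]
force: [3.1, -0.3, -1.5]
grip_width: 0.0226
finger_force: 44.1
```

```bash
python3 -m jog '[[[0,0,2,0,0,0,0.1],[0,0,2,0,0,0,0.1],[0,0,0,0,0,0,0.1]]]' 40;python3 -m jog '[[[0,0,1,0,0,0,0.1],[0,0,1,0,0,0,0.1],[0,0,0,0,0,0,0.1]]]' 40
```

```text
clock: 26.2
position: [0.5171, -0.2119, 0.1098]
tool_rot: [-3.142, -0.001, -0.177]
force: [4.8, 0.4, -0.6]
grip_width: 0.0227
finger_force: 44.1
clock: 26.5
position: [0.5171, -0.212, 0.1082]
tool_rot: [3.142, -0.001, -0.177]
force: [4.8, 0.7, 4.2]
grip_width: 0.0229
finger_force: 44.3
```

```bash
python3 -m jog '[[[0,0,0,0,0,0,0.36],[0,0,0,0,0,0,0.42],[0,0,0,0,0,0,0.42],[0,0,0,0,0,0,0.42]]]' 40;python3 -m jog '[[[0,0,-15,0,0,0,0.42],[0,0,-45,0,0,0,0.42],[0,0,-40,0,0,0,0.42],[-40,0,0,0,0,0,1],[0,0,0,0,0,0,1]]]' 40 >/dev/null;python3 -m jog '[[[0,0,0,0,0,0,1],[0,0,0,0,0,0,1]]]'
python3 - <<'E'
from pc import *
look('tiebox','w8')
f=bot.grab_frame('top')
for n in H: print(n,[(round(x['conf'],2),np.round(x['xyz'],4).tolist()) for x in bot.spot_point(n+'_c',f)[:2]])
E
```

```text
clock: 26.9
position: [0.5165, -0.212, 0.1078]
tool_rot: [3.142, 0.001, -0.177]
force: [0.4, 0.2, -0.3]
grip_width: 0.0358
finger_force: 0.0
clock: 27.6
position: [0.478, -0.205, 0.2084]
tool_rot: [-3.142, -0.001, -0.177]
force: [0.3, -0.2, 0.5]
grip_width: 0.0857
finger_force: 0.0
t 27.6 p [ 0.478  -0.205   0.2084] rpy [-3.142e+00 -1.000e-03 -1.770e-01] F [ 0.3 -0.2  0.5] w 0.0857 ff 0.0
q1,q7 [ 0.28 -1.44]
tiebox [(0.78, [0.5173, -0.2145, 0.0336])]
  conf 0.52 n 3348 px 180.0 147.0 mean [ 529.7 -137.4] sd [14.5 17.5] yaw 2.789 rect [ 528.2 -137.4] [55.9 67.2] 79.2
compact [(0.58, [0.5103, 0.2926, 0.0127])]
ringbox [(0.61, [0.6343, 0.2385, 0.0117])]
budcase [(0.72, [0.5331, -0.1424, 0.0307])]
tiebox [(0.41, [0.5171, -0.2139, 0.0363])]
keyfob [(0.64, [0.6541, -0.1475, -0.0011])]
```

View pics/w8.png

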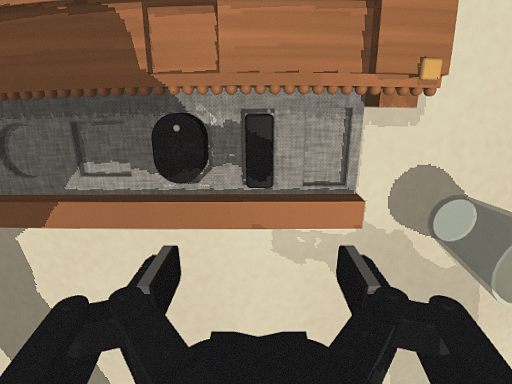

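The bud case (180,147) and tie box (258,150) both sit in their pockets. Next is the ring box.

```bash
python3 -c "
from h import *
go([.60,.245,.24])"
```

```text
t 28.05 p [ 0.4774 -0.2049  0.2078] rpy [-3.142  0.    -0.177] F [ 1.1 -0.1  0.6] w 0.0856 ff 0.0
tx,ty,tz mm [  41.3 -464.4  -32.2]
```

```bash
python3 -m jog '[[[4,-46,-10,0,0,0,1],[4,-46,-10,0,0,0,1],[4,-46,-6,0,0,0,1],[4,-46,-6,0,0,0,1],[4,-46,0,0,0,0,1]]]' >/dev/null;python3 -m jog '[[[4,-46,0,0,0,0,1],[4,-46,0,0,0,0,1],[4,-46,0,0,0,0,1],[4,-46,0,0,0,0,1],[4,-48,0,0,0,0,1]]]' >/dev/null;python3 -m jog '[[[0,0,0,0,0,0,1],[0,0,0,0,0,0,1],[0,0,0,0,0,0,1]]]' >/dev/null
python3 -c "
from pc import *
look('ringbox');look('ringbox')"
```

```text
t 29.35 p [0.5983 0.2417 0.2398] rpy [ 3.141  0.    -0.178] F [0.3 0.2 0.1] w 0.0854 ff 0.0
q1,q7 [-0.47 -2.23]
ringbox [(0.65, [0.6288, 0.2383, 0.0119])]
  conf 0.88 n 1977 px 254.0 147.0 mean [632.5 239.4] sd [13.5 13.8] yaw 0.794 rect [631.8 239.5] [48.7 47.8] 25.7
t 29.5 p [0.5984 0.2416 0.2402] rpy [ 3.141 -0.    -0.179] F [ 0.   0.3 -0. ] w 0.0855 ff 0.0
q1,q7 [-0.47 -2.23]
ringbox [(0.77, [0.631, 0.2367, 0.0148])]
  conf 0.56 n 1985 px 254.0 147.0 mean [632.6 239.4] sd [13.5 14. ] yaw -3.064 rect [631.7 239.3] [49.8 47.8] 24.3
```

```bash
python3 -m jog '[[[0,0,0,0,0,-0.123,1],[0,0,0,0,0,-0.123,1],[0,0,0,0,0,-0.123,1],[0,0,0,0,0,-0.123,1],[0,0,0,0,0,-0.123,1]]]' >/dev/null;python3 -m jog '[[[0,-16,10,0,0,0,1],[0,0,0,0,0,0,1],[0,0,0,0,0,0,1],[0,0,0,0,0,0,1]]]' >/dev/null
python3 -c "
from pc import *
look('ringbox');look('ringbox')"
```

```text
t 30.55 p [0.5915 0.2572 0.23  ] rpy [ 3.141 -0.     0.436] F [ 0.7 -0.1 -0.1] w 0.0851 ff 0.0
q1,q7 [-0.4  -1.74]
ringbox [(0.59, [0.628, 0.2382, 0.0139])]
t 30.7 p [0.5916 0.2571 0.2301] rpy [ 3.141 -0.     0.437] F [-0.4  0.2 -0.7] w 0.0853 ff 0.0
q1,q7 [-0.4  -1.74]
ringbox [(0.57, [0.6335, 0.2383, 0.0119])]
  conf 0.95 n 2120 px 291.0 153.0 mean [633.1 239.3] sd [13.5 14.2] yaw -2.458 rect [633.1 238.8] [49.6 46.9] 25.6
```

```bash
python3 -c "
from h import *
go([.6325,.239,.082],.441)"
```

```text
t 30.85 p [0.5916 0.2572 0.2301] rpy [ 3.142 -0.     0.437] F [ 0.6  0.3 -0. ] w 0.0854 ff 0.0
wz -0.004
tx,ty,tz mm [ 29.3  33.9 148.1]
```

```bash
python3 -m jog '[[[29,34,30,0,0,-0.004,1],[0,0,40,0,0,0,1],[0,0,40,0,0,0,1],[0,0,28,0,0,0,1],[0,0,10,0,0,0,1]]]' 40 >/dev/null; python3 -m jog '[[[0,0,0,0,0,0,0.7],[0,0,0,0,0,0,0.3],[0,0,0,0,0,0,0.3],[0,0,0,0,0,0,0.3],[0,0,0,0,0,0,0.3]]]' 40;  python3 -m jog '[[[0,0,0,0,0,0,0.2],[0,0,0,0,0,0,0.2],[0,0,-30,0,0,0,0.2],[0,0,-45,0,0,0,0.2],[0,0,-40,0,0,0,0.2]]]' 40;python3 -m jog '[[[0,0,0,0,0,0.123,0.2],[0,0,0,0,0,0.123,0.2],[0,0,0,0,0,0.123,0.2],[0,0,0,0,0,0.124,0.2],[0,0,0,0,0,0.124,0.2]]]' 40
python3 -c "
from h import *
go([.5431,-.0719,.198],-.176)"
```

```text
clock: 31.85
position: [0.6301, 0.2405, 0.0862]
tool_rot: [3.141, -0.003, 0.442]
force: [-1.1, -0.6, 4.7]
grip_width: 0.045
finger_force: 41.1
clock: 32.35
position: [0.6294, 0.2402, 0.2023]
tool_rot: [3.142, -0.002, 0.442]
force: [0.5, -0.1, -0.5]
grip_width: 0.0445
finger_force: 41.4
clock: 32.85
position: [0.6295, 0.2403, 0.2007]
tool_rot: [-3.14, -0.002, -0.18]
force: [0.3, 0.5, -0.5]
grip_width: 0.0446
finger_force: 41.4
t 32.85 p [0.6295 0.2403 0.2007] rpy [-3.14e+00 -2.00e-03 -1.80e-01] F [ 0.3  0.5 -0.5] w 0.0446 ff 41.42495334148407
wz -0.004
tx,ty,tz mm [-30.4 322.5   2.7]
```

```bash
python3 -m jog '[[[-4,40,0,0,0,-0.004,0.2],[-4,40,0,0,0,0,0.2],[-4,40,0,0,0,0,0.2],[-4,40,0,0,0,0,0.2],[-4,40,0,0,0,0,0.2]]]' 40 >/dev/null; python3 -m jog '[[[-4,40,0,0,0,0,0.2],[-4,40,0,0,0,0,0.2],[-4,42,0,0,0,0,0.2],[0,0,0,0,0,0,0.2],[0,0,0,0,0,0,0.2]]]' 40 >/dev/null; python3 -m jog '[[[0,0,0,0,0,0,0.2],[0,0,0,0,0,0,0.2]]]' 40
python3 - <<'E'
from h import *
go([.5416,-.0716,.11],-.176)
o=bot.observe();f=bot.grab_frame('wrist');save(f,'w9');y=o['tool_rot'][2]
g=cv2.imread('pics/w9.png',0).astype(int)
print(g[180:320,253:262].mean(1).astype(int))
print(g[240:243,215:300].mean(0).astype(int))
E
```

```text
clock: 34.05
position: [0.5431, -0.0705, 0.1994]
tool_rot: [-3.141, -0.001, -0.17]
force: [0.0, -0.7, -0.8]
grip_width: 0.0452
finger_force: 41.4
t 34.05 p [ 0.5431 -0.0705  0.1994] rpy [-3.141e+00 -1.000e-03 -1.700e-01] F [ 0.  -0.7 -0.8] w 0.0452 ff 41.44998550415039
wz 0.006
tx,ty,tz mm [-1.3  1.3 89.4]
[150 156 151 151 154 157 149 152 166 168 167 176 170 167 163 168 164 152
 169 177  24  17  21  21  24  18  53 105  20  20  25  24  23  24  24  25
  27  25  28  29  31  32  28  29  28  30  29  28  29  27  30  30  29  29
  29  31  28  28  26  30  27  30  29  30  29  31  29  31  29  30  30  32
  29  30  30  28  32  30  29  29  29  30  31  27  24  32  47  46  44  44
  44  45  44  44  43  43  43  42  43  42  42  43  43  41  41  38  20 116
 233 237 231 230 229 228 228 229 229 229 229 228 229 228 228 229 230 230
 230 230 228 228 227 228 227 227 227 228 228 229 229 229]
[26 26 28 30 29 27 33 30 32 30 31 29 31 29 33 28 29 29 30 30 33 31 30 30
 29 32 32 30 28 33 29 29 28 30 30 30 29 32 29 28 31 27 27 31 30 28 26 32
 30 31 28 29 34 27 29 31 29 26 39 49 48 46 42 29 28 29 27 32 29 32 28 31
 28 33 27 30 28 32 28 29 29 29 27 29 21]
```

```bash
python3 - <<'E'
from h import *
o=st();f=bot.grab_frame('wrist');y=-.17
for uv,z in (([257,199.5],.1132),([257,286.5],.1392)):
    c=onz(f,[uv],z,o)[0]-o['position'];print((c[0]*np.cos(y)+c[1]*np.sin(y)).round(4))
E
python3 -m jog '[[[-2,1,40,0,0,0.006,0.2],[0,0,28,0,0,0,0.2],[0,0,7,0,0,0,0.2],[0,0,0,0,0,0,0.2]]]' 40
```

```text
t 34.1 p [ 0.543  -0.0706  0.1993] rpy [-3.141 -0.    -0.17 ] F [-1.   0.1 -0.5] w 0.0449 ff 41.44933640956879
0.0237
-0.0193
clock: 34.55
position: [0.5403, -0.0719, 0.1236]
tool_rot: [3.141, 0.002, -0.177]
force: [0.9, -0.2, 0.3]
grip_width: 0.0446
finger_force: 41.4
```

```bash
python3 -m jog '[[[0.5,0,3,0,0,0,0.2],[0,0,2,0,0,0,0.2],[0,0,2,0,0,0,0.2],[0,0,0,0,0,0,0.2]]]' 40; python3 -m jog '[[[0,0,2,0,0,0,0.2],[0,0,2,0,0,0,0.2],[0,0,0,0,0,0,0.2]]]' 40
```

```text
clock: 34.95
position: [0.5413, -0.0723, 0.1174]
tool_rot: [-3.141, -0.001, -0.177]
force: [0.1, 1.2, 0.2]
grip_width: 0.0448
finger_force: 41.4
clock: 35.25
position: [0.5411, -0.0722, 0.1129]
tool_rot: [-3.141, 0.0, -0.177]
force: [1.9, 3.0, -0.4]
grip_width: 0.0451
finger_force: 41.4
```

```bash
python3 -m jog '[[[0,0,2,0,0,0,0.2],[0,0,1,0,0,0,0.2],[0,0,0,0,0,0,0.2]]]' 40; python3 -m jog '[[[0,0,0,0,0,0,0.57],[0,0,0,0,0,0,0.64],[0,0,0,0,0,0,0.64],[0,0,0,0,0,0,0.64]]]' 40;python3 -m jog '[[[0,0,-15,0,0,0,0.64],[0,0,-45,0,0,0,0.64],[0,0,-40,0,0,0,0.64],[-30,0,0,0,0,0,1],[0,0,0,0,0,0,1]]]' 40 >/dev/null
python3 -c "
from h import *
f=bot.grab_frame('top')
print([(round(x['conf'],2),np.round(x['xyz'],4).tolist()) for x in bot.spot_point('compact_c',f)[:2]])
go([.482,.283,.24],.3)"
```

```text
clock: 35.55
position: [0.5411, -0.0722, 0.1101]
tool_rot: [-3.141, 0.0, -0.177]
force: [0.1, 3.1, 2.3]
grip_width: 0.0448
finger_force: 41.8
clock: 35.95
position: [0.541, -0.0726, 0.11]
tool_rot: [3.141, 0.0, -0.177]
force: [-0.3, -0.2, 0.1]
grip_width: 0.0545
finger_force: 0.0
[(0.68, [0.5136, 0.2942, 0.0131]), (0.58, [0.6554, -0.1481, 0.0005])]
t 36.55 p [ 0.5115 -0.0671  0.2112] rpy [-3.141e+00 -1.000e-03 -1.770e-01] F [-0.5  1.2 -0.2] w 0.0852 ff 0.0
wz -0.477
tx,ty,tz mm [  75.3 -343.2  -28.8]
```

```bash
python3 -m jog '[[[0,0,-29,0,0,-0.12,1],[0,0,0,0,0,-0.12,1],[0,0,0,0,0,-0.12,1],[0,0,0,0,0,-0.117,1],[0,0,0,0,0,0,1]]]' >/dev/null; python3 -m jog '[[[9,-43,0,0,0,0,1],[9,-43,0,0,0,0,1],[9,-43,0,0,0,0,1],[9,-43,0,0,0,0,1],[9,-43,0,0,0,0,1]]]' >/dev/null;python3 -m jog '[[[9,-43,0,0,0,0,1],[9,-43,0,0,0,0,1],[9,-42,0,0,0,0,1],[0,0,0,0,0,0,1],[0,0,0,0,0,0,1]]]' >/dev/null;python3 -m jog '[[[0,0,0,0,0,0,1],[0,0,0,0,0,0,1]]]' >/dev/null
python3 -c "
from pc import *
look('compact');look('compact')"
```

```text
t 38.25 p [0.4795 0.2807 0.2391] rpy [3.141 0.    0.297] F [-0.2 -0.2  0.6] w 0.0854 ff 0.0
q1,q7 [-0.5  -2.02]
compact [(0.84, [0.5142, 0.2932, 0.0099])]
  conf 0.91 n 1619 px 253.0 146.0 mean [511.8 296.4] sd [12.  12.5] yaw 2.986 rect [511.5 296.2] [48.5 46.6] 16.9
t 38.4 p [0.4793 0.2811 0.2392] rpy [ 3.141 -0.     0.298] F [-0.6 -0.3  0.3] w 0.0851 ff 0.0
q1,q7 [-0.5  -2.02]
compact [(0.78, [0.5143, 0.2943, 0.0106])]
  conf 0.7 n 1588 px 254.0 146.0 mean [511.5 296.1] sd [12.  12.3] yaw -2.94 rect [511.6 295.7] [48.5 46.6] 17.0
```

```bash
python3 -c "
from h import *
go([.5117,.296,.079],.298)"
```

```text
t 38.55 p [0.4792 0.2815 0.2392] rpy [-3.142 -0.     0.299] F [ 0.6 -0.1 -0. ] w 0.0855 ff 0.0
wz 0.001
tx,ty,tz mm [ 35.4  -4.3 160.2]
```

```bash
python3 -m jog '[[[18,-4,20,0,0,0,1],[17,0,30,0,0,0,1],[0,0,35,0,0,0,1],[0,0,35,0,0,0,1],[0,0,30,0,0,0,1]]]' 40 >/dev/null; python3 -m jog '[[[0,0,10,0,0,0,1],[0,0,0,0,0,0,1],[0,0,0,0,0,0,1]]]' 40
```

```text
clock: 39.35
position: [0.5118, 0.2963, 0.0803]
tool_rot: [-3.141, -0.001, 0.3]
force: [0.3, 0.9, 0.1]
grip_width: 0.0855
finger_force: 0.0
```

```bash
python3 -m jog '[[[0,0,1,0,0,0,0.7],[0,0,0,0,0,0,0.4],[0,0,0,0,0,0,0.3],[0,0,0,0,0,0,0.3],[0,0,0,0,0,0,0.3]]]' 40;  python3 -m jog '[[[0,0,0,0,0,0,0.2],[0,0,0,0,0,0,0.2],[0,0,-30,0,0,0,0.2],[0,0,-45,0,0,0,0.2],[0,0,-45,0,0,0,0.2]]]' 40;python3 -m jog '[[[0,0,0,0,0,0.119,0.2],[0,0,0,0,0,0.119,0.2],[0,0,0,0,0,0.119,0.2],[0,0,0,0,0,0.119,0.2],[0,0,0,0,0,0,0.2]]]' 40
python3 -c "
from h import *
go([.557,.0063,.198],-.176)"
```

```text
clock: 39.85
position: [0.5117, 0.2961, 0.0792]
tool_rot: [-3.141, -0.001, 0.3]
force: [-2.3, -1.4, 12.8]
grip_width: 0.0461
finger_force: 39.2
clock: 40.35
position: [0.5109, 0.2958, 0.1996]
tool_rot: [3.141, 0.001, 0.3]
force: [1.5, 0.9, -0.2]
grip_width: 0.0463
finger_force: 41.8
clock: 40.85
position: [0.5112, 0.2962, 0.1985]
tool_rot: [-3.141, -0.001, -0.178]
force: [-1.0, -0.7, -1.1]
grip_width: 0.0461
finger_force: 41.8
t 40.85 p [0.5112 0.2962 0.1985] rpy [-3.141e+00 -1.000e-03 -1.780e-01] F [-1.  -0.7 -1.1] w 0.0461 ff 41.80893838405609
wz -0.002
tx,ty,tz mm [ 95.8 277.4   0.5]
```

```bash
python3 -m jog '[[[12,35,0,0,0,0,0.2],[12,35,0,0,0,0,0.2],[12,35,0,0,0,0,0.2],[12,35,0,0,0,0,0.2],[12,35,0,0,0,0,0.2]]]' 40 >/dev/null; python3 -m jog '[[[12,35,0,0,0,0,0.2],[12,35,0,0,0,0,0.2],[12,32,0,0,0,0,0.2],[0,0,0,0,0,0,0.2],[0,0,0,0,0,0,0.2]]]' 40 >/dev/null; python3 -m jog '[[[0,0,0,0,0,0,0.2],[0,0,0,0,0,0,0.2]]]' 40
python3 - <<'E'
from h import *
go([.557,.0063,.115],-.176)
o=bot.observe();f=bot.grab_frame('wrist');save(f,'w10');y=o['tool_rot'][2]
g=cv2.imread('pics/w10.png',0).astype(int)[:,253:262].mean(1)
d=np.nonzero(g[170:320]<60)[0]+170;r=[d[0],d[-1]];print(r,g[d[-1]-3:d[-1]+4].astype(int))
b=o['position'][2]-.0792
for v,z in ((r[0]-.5,b),(r[1]+.5,b+.02)):
    c=onz(f,[[257,v]],z,o)[0]-o['position'];print((c[0]*np.cos(y)+c[1]*np.sin(y)).round(4))
E
```

```text
clock: 42.05
position: [0.5571, 0.0077, 0.1981]
tool_rot: [-3.141, 0.0, -0.174]
force: [0.4, -0.2, -1.1]
grip_width: 0.0461
finger_force: 41.8
t 42.05 p [0.5571 0.0077 0.1981] rpy [-3.141  0.    -0.174] F [ 0.4 -0.2 -1.1] w 0.0461 ff 41.80747747421265
wz 0.002
tx,ty,tz mm [ 0.1  1.4 83.1]
[np.int64(206), np.int64(292)] [ 39  36  25  50 230 230 224]
0.0225
-0.0227
```

```bash
python3 -m jog '[[[0,1.4,40,0,0,0.002,0.2],[0,0,30,0,0,0,0.2],[0,0,11,0,0,0,0.2],[0,0,0,0,0,0,0.2]]]' 40; python3 -m jog '[[[0,0,2,0,0,0,0.2],[0,0,2,0,0,0,0.2],[0,0,2,0,0,0,0.2],[0,0,0,0,0,0,0.2]]]' 40
```

```text
clock: 42.5
position: [0.5564, 0.0056, 0.1161]
tool_rot: [3.141, 0.002, -0.177]
force: [-0.1, 0.7, 0.5]
grip_width: 0.0462
finger_force: 41.8
clock: 42.9
position: [0.5571, 0.0051, 0.1115]
tool_rot: [-3.141, -0.001, -0.178]
force: [-0.9, -0.1, -0.3]
grip_width: 0.0457
finger_force: 41.8
```

```bash
python3 -m jog '[[[0,-1,0,0,0,0,0.2],[0,0,2,0,0,0,0.2],[0,0,2,0,0,0,0.2],[0,0,0,0,0,0,0.2]]]' 40; python3 -m jog '[[[0,0,2,0,0,0,0.2],[0,0,2,0,0,0,0.2],[0,0,0,0,0,0,0.2]]]' 40
```

```text
clock: 43.3
position: [0.557, 0.0061, 0.1068]
tool_rot: [3.141, 0.0, -0.178]
force: [0.4, 0.6, -0.7]
grip_width: 0.0462
finger_force: 41.8
clock: 43.6
position: [0.5574, 0.006, 0.1033]
tool_rot: [-3.142, -0.0, -0.178]
force: [-2.2, 0.4, 6.0]
grip_width: 0.0463
finger_force: 45.8
```

```bash
python3 -m jog '[[[0,0,0,0,0,0,0.57],[0,0,0,0,0,0,0.65],[0,0,0,0,0,0,0.65],[0,0,0,0,0,0,0.65]]]' 40;python3 -m jog '[[[0,0,-15,0,0,0,0.65],[0,0,-45,0,0,0,0.65],[0,0,-40,0,0,0,0.65],[-40,25,0,0,0,0,0],[-40,25,0,0,0,0,0]]]' 40 >/dev/null;python3 -m jog '[[[-20,25,-20,0,0,0,0],[0,25,-20,0,0,0,0],[0,0,0,0,0,0,0],[0,0,0,0,0,0,0]]]'
python3 - <<'E'
from h import *
o=st();f=bot.grab_frame('wrist');save({'img':f['img']},'w11')
g=bot.grab_frame('top')
for q in ['drawer_front']+N:
    print(q,[(round(x['conf'],2),np.round(x['xyz'],3).tolist()) for x in bot.spot_point(q,f)[:1]+bot.spot_point(q,g)[:1]])
E
```

```text
clock: 44.0
position: [0.5571, 0.0061, 0.103]
tool_rot: [3.142, 0.0, -0.178]
force: [0.4, 0.1, 1.3]
grip_width: 0.0555
finger_force: 0.0
clock: 44.9
position: [0.4413, -0.0747, 0.2441]
tool_rot: [-3.141, -0.002, -0.179]
force: [0.1, -0.3, -0.4]
grip_width: 0.0001
finger_force: 0.0
t 44.9 p [ 0.4413 -0.0747  0.2441] rpy [-3.141e+00 -2.000e-03 -1.790e-01] F [ 0.1 -0.3 -0.4] w 0.0001 ff 0.0
drawer_front [(0.82, [0.468, -0.116, 0.031])]
compact_c [(0.56, [0.558, 0.002, 0.036]), (0.67, [0.556, 0.007, 0.038])]
ringbox_c [(0.85, [0.539, -0.074, 0.038]), (0.7, [0.543, -0.073, 0.036])]
budcase_c [(0.77, [0.533, -0.146, 0.032]), (0.59, [0.533, -0.144, 0.035])]
tiebox_c [(0.63, [0.517, -0.215, 0.034]), (0.56, [0.513, -0.213, 0.036])]
keyfob_c [(0.56, [0.652, -0.149, 0.001])]
```

View pics/w11.png

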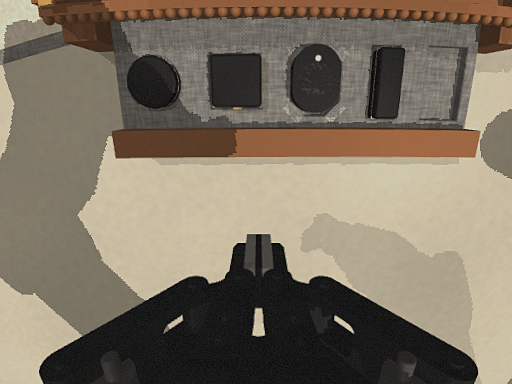

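All four pieces are down in their pockets: (154,82), (236,80), (316,80) and (386,82). The key fob's pocket at (450,84) is empty. Next I push the drawer in.

```bash
python3 -c "
from h import *
go([.426,-.1122,.104],-.176)"
```

```text
t 45.6 p [ 0.441  -0.0746  0.243 ] rpy [-3.142  0.    -0.178] F [-0.3  0.4  0.2] w -0.0 ff 0.0
wz -0.002
tx,ty,tz mm [ -8.2  39.7 139. ]
```

```bash
python3 -m jog '[[[-8,40,0,0,0,0,0],[0,0,40,0,0,0,0],[0,0,40,0,0,0,0],[0,0,40,0,0,0,0],[0,0,19,0,0,0,0]]]' >/dev/null; python3 -m jog '[[[6,0,0,0,0,0,0],[6,0,0,0,0,0,0],[5,0,0,0,0,0,0],[3,0,0,0,0,0,0],[3,0,0,0,0,0,0]]]'; python3 -m jog '[[[3,0,0,0,0,0,0],[3,0,0,0,0,0,0],[3,0,0,0,0,0,0],[3,0,0,0,0,0,0],[3,0,0,0,0,0,0]]]'
```

```text
clock: 46.6
position: [0.4494, -0.1168, 0.1049]
tool_rot: [-3.142, -0.002, -0.178]
force: [-0.1, 1.4, 0.5]
grip_width: 0.0002
finger_force: 0.0
clock: 47.1
position: [0.4633, -0.1193, 0.104]
tool_rot: [3.142, 0.001, -0.178]
force: [-3.8, 1.6, 2.6]
grip_width: -0.0002
finger_force: 2.1
```

```bash
for i in 1; do python3 -m jog '[[[4,0,0,0,0,0,0],[4,0,0,0,0,0,0],[4,0,0,0,0,0,0],[4,0,0,0,0,0,0],[4,0,0,0,0,0,0]]]' | grep -E 'pos|force'; done; python3 -m jog '[[[4,0,0,0,0,0,0],[4,0,0,0,0,0,0],[4,0,0,0,0,0,0],[4,0,0,0,0,0,0],[4,0,0,0,0,0,0]]]' | grep -E 'pos|force';python3 -m jog '[[[4,0,0,0,0,0,0],[4,0,0,0,0,0,0],[4,0,0,0,0,0,0],[4,0,0,0,0,0,0],[4,0,0,0,0,0,0]]]' | grep -E 'pos|force'
```

```text
position: [0.4834, -0.1228, 0.104]
force: [-4.6, 1.4, 0.8]
finger_force: 2.3
position: [0.5031, -0.1263, 0.104]
force: [-4.7, 1.9, 0.0]
finger_force: 2.4
position: [0.5228, -0.1298, 0.104]
force: [-3.7, 2.6, 0.1]
finger_force: 2.4
```

```bash
python3 -m jog '[[[4,0,0,0,0,0,0],[4,0,0,0,0,0,0],[4,0,0,0,0,0,0],[4,0,0,0,0,0,0],[4,0,0,0,0,0,0]]]' | grep -E 'pos|force'; python3 -m jog '[[[3,0,0,0,0,0,0],[3,0,0,0,0,0,0],[3,0,0,0,0,0,0],[2,0,0,0,0,0,0],[0,0,0,0,0,0,0]]]' | grep -E 'pos|force';python3 -m jog '[[[1,0,0,0,0,0,0],[1,0,0,0,0,0,0],[1,0,0,0,0,0,0],[0,0,0,0,0,0,0]]]' | grep -E 'pos|force'
```

```text
position: [0.5413, -0.1331, 0.1039]
force: [-5.1, 1.7, -0.0]
finger_force: 1.3
position: [0.5532, -0.1353, 0.1039]
force: [-3.4, 3.4, -1.3]
finger_force: 2.0
position: [0.5559, -0.1357, 0.1039]
force: [-4.3, 3.2, -0.8]
finger_force: 2.5
```

```bash
python3 -m jog '[[[1,0,0,0,0,0,0],[1,0,0,0,0,0,0],[1,0,0,0,0,0,0],[0,0,0,0,0,0,0]]]' | grep -E 'pos|force';python3 -m jog '[[[1,0,0,0,0,0,0],[1,0,0,0,0,0,0],[0,0,0,0,0,0,0]]]' | grep -E 'pos|force'
```

```text
position: [0.5592, -0.1365, 0.104]
force: [-2.9, 2.8, -2.2]
finger_force: 1.6
position: [0.5611, -0.1369, 0.1041]
force: [-2.4, 2.1, -1.5]
finger_force: 1.6
```

```bash
python3 -m jog '[[[1,0,0,0,0,0,0],[1,0,0,0,0,0,0],[0,0,0,0,0,0,0]]]' | grep -E 'pos|force';python3 -m jog '[[[1,0,0,0,0,0,0],[1,0,0,0,0,0,0],[0,0,0,0,0,0,0]]]' | grep -E 'pos|force'
```

```text
position: [0.563, -0.1373, 0.1041]
force: [-2.7, 2.8, -1.7]
finger_force: 1.6
position: [0.5638, -0.1374, 0.104]
force: [-12.7, 5.3, 6.8]
finger_force: 6.3
```

```bash
python3 -m jog '[[[1,0,0,0,0,0,0],[0,0,0,0,0,0,0],[0,0,0,0,0,0,0]]]' | grep -E 'pos|force';python3 -m jog '[[[-3,0,0,0,0,0,0],[-4,0,0,0,0,0,0],[-4,0,0,0,0,0,0],[-4,0,0,0,0,0,0],[0,0,0,0,0,0,0]]]' | grep -E 'pos|force';python3 -m jog '[[[-30,0,0,0,0,0,0],[-40,0,0,0,0,0,0],[-40,0,-40,0,0,0,0],[-10,0,-45,0,0,0,0],[0,0,-45,0,0,0,0]]]' >/dev/null; python3 -m jog '[[[0,0,-40,0,0,0,0],[0,0,0,0,0,0,0],[0,0,0,0,0,0,0],[0,0,0,0,0,0,0],[0,0,0,0,0,0,0]]]'
python3 - <<'E'
from h import *
o=st();f=bot.grab_frame('wrist');save(f,'w12')
g=bot.grab_frame('top')
for q in ['drawer_front','clock','glass','phone']+N:
    print(q,[(round(x['conf'],2),np.round(x['xyz'],3).tolist()) for x in bot.spot_point(q,f)[:1]+bot.spot_point(q,g)[:1]])
E
```

```text
position: [0.564, -0.1374, 0.104]
force: [-18.5, 5.8, 12.6]
finger_force: 9.4
position: [0.5509, -0.1352, 0.1043]
force: [0.5, 0.6, -0.5]
finger_force: 0.0
clock: 53.1
position: [0.4372, -0.1146, 0.2684]
tool_rot: [3.142, 0.002, -0.178]
force: [0.9, 0.6, 0.4]
grip_width: 0.0001
finger_force: 0.0
t 53.1 p [ 0.4372 -0.1146  0.2684] rpy [ 3.142e+00  2.000e-03 -1.780e-01] F [0.9 0.6 0.4] w 0.0001 ff 0.0
drawer_front [(0.64, [0.572, -0.134, 0.038])]
clock [(0.55, [0.542, 0.505, -0.001])]
glass [(0.68, [0.396, -0.413, 0.002])]
phone [(0.73, [0.761, 0.207, 0.002])]
compact_c []
ringbox_c []
budcase_c []
tiebox_c []
keyfob_c []
```

View pics/w12.png

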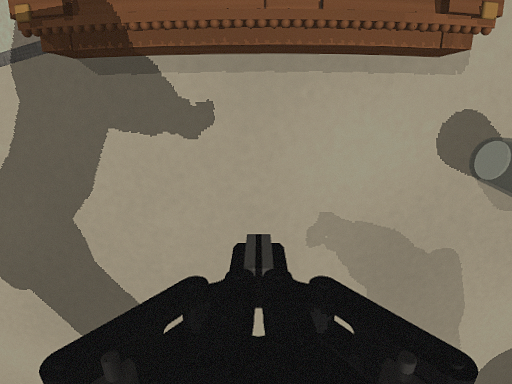

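The last view shows the drawer front flush with the plinth, its line at row 50 from column 40 to 470, and the table clear of pieces. The clock radio, glass and telephone have not moved.

```bash
python3 -c "
from workcell import bot
print(bot.job_done())"
```

```text
the job is handed in; nothing more can be done
None
```

The job is handed in: all four pieces that were there (compact, ring box, earbud case and tie-pin box; no car key) lie in their pockets, the drawer stayed shut when I let go, and the clock radio, glass and telephone are where they were.

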